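Find the empty reagent bay and open its flap

TASK

One of the analyser's four bays has run out: press on the grey marks of the white flaps to find the one flap that rocks, then push that flap fully open, front edge up, so that it stands open by itself for refilling. Leave the vials, glassware and everything else where they stand.

Things in the scene. Friction and masses are not known exactly. Their poses are not given: they have to be found in the camera images.
- analyser: green benchtop analyser with charcoal deck, fixed to the bench, 220 mm (its x) by 356 mm (its y), 100 mm tall; origin at the centre of its underside; x points from its front (robot's side) to its rear, y to its left, z up. Four identical white flaps lie in a row along y, 82 mm apart, flush with the deck. A flat display stands 8 mm proud on the rear strip
- flap_1 (a joint): tilt of flap 1 (1 = farthest to +y): white plate 100 x 64 mm (x, y), 5 mm thick, on a pivot along y that lets the rear half go down and the front half up, never the reverse. 0 = closed and flush, 1.4 rad = fully open on its stop. Friction 0.03 N m (about 1 N at the mark); it stays where it is left. If a pack is below, it gives only 1 to 3 mm at the mark, then is solid
- bay_1 (a point): fixed point at deck level (100 mm up) on the pivot line, middle of flap 1; axes as the analyser's. The opening runs from 54 mm in front of it to 50 mm behind, 68 mm wide. Three of the bays hold a pack 1 mm below the flap's rear half; one, which changes and cannot be seen, is empty for 48 mm below the flap
- flap_1_mark (a point): centre of the round grey mark (24 mm) on top of the rear half of flap 1, 30 mm behind the pivot: the place to press; moves with the flap
- flap_1_edge (a point): middle of the front edge of flap 1, at its upper face, 52 mm in front of the pivot; rises in an arc as the flap opens. Once it is up, a push from the front just below it, following it round, opens the flap
- flap_2 (a joint): tilt of flap 2 (1 = farthest to +y): white plate 100 x 64 mm (x, y), 5 mm thick, on a pivot along y that lets the rear half go down and the front half up, never the reverse. 0 = closed and flush, 1.4 rad = fully open on its stop. Friction 0.03 N m (about 1 N at the mark); it stays where it is left. If a pack is below, it gives only 1 to 3 mm at the mark, then is solid
- bay_2 (a point): fixed point at deck level (100 mm up) on the pivot line, middle of flap 2; axes as the analyser's. The opening runs from 54 mm in front of it to 50 mm behind, 68 mm wide. Three of the bays hold a pack 1 mm below the flap's rear half; one, which changes and cannot be seen, is empty for 48 mm below the flap
- flap_2_mark (a point): centre of the round grey mark (24 mm) on top of the rear half of flap 2, 30 mm behind the pivot: the place to press; moves with the flap
- flap_2_edge (a point): middle of the front edge of flap 2, at its upper face, 52 mm in front of the pivot; rises in an arc as the flap opens. Once it is up, a push from the front just below it, following it round, opens the flap
- flap_3 (a joint): tilt of flap 3 (1 = farthest to +y): white plate 100 x 64 mm (x, y), 5 mm thick, on a pivot along y that lets the rear half go down and the front half up, never the reverse. 0 = closed and flush, 1.4 rad = fully open on its stop. Friction 0.03 N m (about 1 N at the mark); it stays where it is left. If a pack is below, it gives only 1 to 3 mm at the mark, then is solid
- bay_3 (a point): fixed point at deck level (100 mm up) on the pivot line, middle of flap 3; axes as the analyser's. The opening runs from 54 mm in front of it to 50 mm behind, 68 mm wide. Three of the bays hold a pack 1 mm below the flap's rear half; one, which changes and cannot be seen, is empty for 48 mm below the flap
- flap_3_mark (a point): centre of the round grey mark (24 mm) on top of the rear half of flap 3, 30 mm behind the pivot: the place to press; moves with the flap
- flap_3_edge (a point): middle of the front edge of flap 3, at its upper face, 52 mm in front of the pivot; rises in an arc as the flap opens. Once it is up, a push from the front just below it, following it round, opens the flap
- flap_4 (a joint): tilt of flap 4 (1 = farthest to +y): white plate 100 x 64 mm (x, y), 5 mm thick, on a pivot along y that lets the rear half go down and the front half up, never the reverse. 0 = closed and flush, 1.4 rad = fully open on its stop. Friction 0.03 N m (about 1 N at the mark); it stays where it is left. If a pack is below, it gives only 1 to 3 mm at the mark, then is solid
- bay_4 (a point): fixed point at deck level (100 mm up) on the pivot line, middle of flap 4; axes as the analyser's. The opening runs from 54 mm in front of it to 50 mm behind, 68 mm wide. Three of the bays hold a pack 1 mm below the flap's rear half; one, which changes and cannot be seen, is empty for 48 mm below the flap
- flap_4_mark (a point): centre of the round grey mark (24 mm) on top of the rear half of flap 4, 30 mm behind the pivot: the place to press; moves with the flap
- flap_4_edge (a point): middle of the front edge of flap 4, at its upper face, 52 mm in front of the pivot; rises in an arc as the flap opens. Once it is up, a push from the front just below it, following it round, opens the flap
- vial_blue: small amber vial with blue cap, 20 mm across, 37 mm tall, standing on the analyser's deck near its front edge, between two flaps; loose, origin at the centre of its underside
- vial_red: small amber vial with red cap, 20 mm across, 37 mm tall, standing on the rear strip of the analyser's deck; loose, origin at the centre of its underside
- beaker_small: clear glass beaker, 52 mm across, 60 mm tall, on the bench just in front of the analyser (robot's side); loose, origin at the centre of its underside
- beaker_tall: clear glass beaker, 68 mm across, 90 mm tall, on the bench to the robot's left; loose, origin at the centre of its underside
- reagent_bottle: amber bottle with blue cap, 66 mm across, 150 mm tall, on the bench to the robot's right; loose, origin at the centre of its underside
- pipette: white hand pipette lying on the bench, about 270 mm long, 30 mm thick, its own x axis along it; loose, origin at the centre of its underside (near mid-length)
- tip_box: blue box of pipette tips with clear lid, 85 x 120 x 63 mm, on the bench to the robot's left; loose, origin at the centre of its underside
There are look-alikes about, which are no part of the job. What is meant by the reagent_bottle is not green, purple or yellow, and is the larger of those in its own colour.

How it is judged (in metres and radians):
On the way, in this order (a step that is already met when the one before it is completed fails the run):
1. one flap rocks: it has tipped by at least 0.12 rad (value of joint any of flap_1, flap_2, flap_3, flap_4 above 0.12 rad), for 0.02 s.
2. that flap is pushed open (value of joint any of flap_1, flap_2, flap_3, flap_4 above 1.2 rad), for 0.2 s.
At the end, for the whole second after the job is handed in: The flap over the empty bay stands at more than 1.2 rad (of 1.4) and is still; the other three are closed (under 0.15 rad); vials, beakers, bottle, pipette and tip box are within 20 mm of where they began and not tipped by more than 0.2 rad (((value of joint flap_1 above 1.2 rad and velocity of joint flap_1 between -0.05 and 0.05 rad/s and value of joint each of flap_2, flap_3, flap_4 below 0.15 rad) or (value of joint flap_2 above 1.2 rad and velocity of joint flap_2 between -0.05 and 0.05 rad/s and value of joint each of flap_1, flap_3, flap_4 below 0.15 rad) or (value of joint flap_3 above 1.2 rad and velocity of joint flap_3 between -0.05 and 0.05 rad/s and value of joint each of flap_1, flap_2, flap_4 below 0.15 rad) or (value of joint flap_4 above 1.2 rad and velocity of joint flap_4 between -0.05 and 0.05 rad/s and value of joint each of flap_1, flap_2, flap_3 below 0.15 rad)) and distance of each of vial_blue, vial_red, beaker_small, beaker_tall, reagent_bottle, pipette, tip_box from where it was at the start of the episode below 0.02 m and angle between each of vial_blue, vial_red, beaker_small, beaker_tall, reagent_bottle, pipette, tip_box's own z axis and vertical below 0.2 rad); the robot touches nothing.
It fails at once if a vial is shifted, knocked over or picked up (moved more than 20 mm) (distance of any of vial_blue, vial_red from where it was at the start of the episode above 0.02 m).
It fails at once if a beaker is shifted, knocked over or picked up (moved more than 20 mm) (distance of any of beaker_small, beaker_tall from where it was at the start of the episode above 0.02 m).
It fails at once if the bottle, pipette or tip box is shifted, knocked over or picked up (moved more than 20 mm) (distance of any of reagent_bottle, pipette, tip_box from where it was at the start of the episode above 0.02 m).
It also fails if it takes over 48 s, if anything falls off the work surface, if the arm or the gripper's body presses on something with over 40 N, if the wrist force passes 120 N, or if a joint passes its speed limit or range.

ROBOT

A 6-joint arm with a two-finger parallel gripper is mounted at the origin on the work surface. World frame = base frame: x ahead of the robot, y to its left, z up, the work surface at z = 0. Lengths are in mm, angles in rad, forces in N, time in s.
With the tool pointing down it reaches from about 275 to 1000 mm from the base axis. Payload 8.4 kg.
Tool frame: the origin (TCP) lies at the very end of the fingers, on their centre line; the grasp point (between the pads) lies 19 mm behind it; z points along the fingers, y is the line along which they close (so a half turn about z gives the same grasp; the last joint's range is limited). The gripper opens to 85 mm and grips with 20 to 120 N. Pads are 22 mm wide; open, the fingers measure 114 mm over their backs; the gripper's body (76 mm by 85 mm) begins 54 mm behind the grasp point. The pads swing forward as they close: fully open they stand 13 mm farther back than shut.
Start: joints at [-1.178, 0.353, 1.633, -0, 1.155, -0.002], TCP at [240.389, -576.924, 231.281] pointing down, gripper open.
Joint ranges: [-2.63, 2.63], [-0.92, 2.1], [0.06, 2.66], [-1.3, 4.44], [0, 2.69], [-3.02, 3.02]. Speed limits (rad/s): [2.22, 2.22, 2.79, 3.14, 3.14, 3.14].

INTERFACE

Orientations are given as [roll, pitch, yaw] about the fixed x, y, z axes, in that order (R = Rz(yaw) Ry(pitch) Rx(roll)).
In Python, from rig import sensors, grab_frame, camera_params, order gives the robot as it stands. The module is installed in compiled form; this text tells all that it offers.
- The arm moves only by the tool move_arm, never from a script. Its argument "motion" is a list of rows, each a list of 7 numbers: the turn, a rotation vector about the tool's x, y, z in shares of pi/2 rad (1.0 is pi/2 rad), then the shift along the tool's x, y, z in fractions of the full range, 1 being 1 m, then the finger opening in m, from 0 to 0.0854. A call has 1 to 8 rows; each row is the pose to reach, as a shift and turn from the pose commanded when the call began, along the tool's axes at that moment; what a row does not reach only later rows make up. A row lasts 1/8 s, in which the tool goes at most 62.5 mm and 10.7 degrees, less where a joint would pass 70% of its speed; a pose out of reach is approached as far as the arm can. A call with a gripper value outside its range is refused whole. The fingers move at their own pace and stop on an object; "grip_force" is the grip in N (left out, the last holds). Time passes only in rows, so rows that repeat a pose let the fingers close. It gives the time, the measured TCP pose, the force, the opening and the grip force at its end, in the units of the state.
- sensors.sense(): the state, without advancing time (a new reading comes with each control period).
- grab_frame(name): name is "side" or "top" or "wrist"; returns (picture, depth): 480x640x3 uint8, red, green, blue; 480x640 float32, mm along the optical axis (not along the pixel's ray), 0 where there is no reading.
- camera_params(name): a dict with "camera_matrix" (3x3 intrinsics, pixels), "world_from_camera" (4x4, takes a point from camera to world coordinates). Camera axes: x right, y down, z forward; pixel columns grow to the right and rows downward; lengths in mm; the calibration is good to about 2 mm. A picture is of the moment at which its call begins: read the wrist's pose just before it. camera_params takes no time and is no camera call; for the wrist camera it gives the pose at the moment of the call.
- order.sign_off(): hands the job in; it is judged then, once.
The state is a dict: "clock": time; "qpos": joint angles; "qvel": joint speeds; "joint_efforts": joint torques, N m; "eef_pos": TCP position; "tcp_rot": TCP orientation; "contact_force": force on the tool from outside, world axes, zero at the start; "wrist_torque": the same for the moment, N m; "opening": opening from 0.0 (shut) to 1.0 (fully open); "grasp_force": force on a finger pad.
Only numpy, scipy, OpenCV 4.12 (cv2) and the standard library are available. Lean on these libraries where they do the work, as an engineer would, in place of code of your own. Each camera call takes 0.05 s, during which the arm holds its last target. There are 200 camera calls.

## Working session

There is one attempt and no reset: what is moved stays moved. The work goes in short steps, Python scripts to look and compute and a tool call to move; the robot and the scene stay as the last step left them, time stands still between calls to the robot, and variables do not carry over. Pictures are saved under pics/ and viewed, at most 10 in all, crops included, and the job is handed in when it is done.

Besides the shell and the picture viewer there is one more tool, called as a command line: name --pt "numbers of a row" for each row, then --argument value for the rest. move_arm: Moves the arm, as the interface text tells. Its arguments: {"type":"object","properties":{"motion":{"type":"array","items":{"type":"array","items":{"type":"number"}}},"grip_force":{"type":"number"}},"required":["motion"]}

```bash
mkdir -p pics; python3 - <<'E'
from rig import *
import cv2
import numpy as np
for n in("top","side"):
    p,d=grab_frame(n); cv2.imwrite(f"pics/{n}0.png",p[:,:,::-1]); np.savez(f"{n}0.npz",p=p,d=d,**camera_params(n)); print(n,camera_params(n))
print(sensors.sense())
E
```

```text
top {'camera_matrix': array([[472.77653515,   0.        , 309.8352964 ],
       [  0.        , 472.77653515, 246.99650136],
       [  0.        ,   0.        ,   1.        ]]), 'world_from_camera': array([[ 1.72158334e-02, -9.87899583e-01,  1.54136395e-01,
         3.63551313e+02],
       [-9.99792089e-01, -1.86937226e-02, -8.14386971e-03,
        -3.52506133e+01],
       [ 1.09267085e-02, -1.53964145e-01, -9.88016017e-01,
         1.34114945e+03],
       [ 0.00000000e+00,  0.00000000e+00,  0.00000000e+00,
         1.00000000e+00]])}
side {'camera_matrix': array([[434.69759443,   0.        , 323.9888888 ],
       [  0.        , 434.69759443, 243.58068329],
       [  0.        ,   0.        ,   1.        ]]), 'world_from_camera': array([[-8.81986242e-01, -3.59310458e-01,  3.04952886e-01,
         1.49446115e+02],
       [-4.71014958e-01,  6.50575002e-01, -5.95732386e-01,
         6.94760742e+02],
       [ 1.56581522e-02, -6.69065140e-01, -7.43038802e-01,
         1.02514959e+03],
       [ 0.00000000e+00,  0.00000000e+00,  0.00000000e+00,
         1.00000000e+00]])}
{'clock': 0.1, 'qpos': array([-1.17843474e+00,  3.53589775e-01,  1.63405618e+00, -1.78571370e-05,
        1.15517962e+00, -2.40030275e-03]), 'qvel': array([ 1.94940702e-03,  2.00518127e-04, -1.97381419e-03, -2.10581363e-04,
        7.04337720e-05, -1.18421207e-03]), 'joint_efforts': array([ 1.29340329e-03, -6.06356049e+01, -3.42818749e+01,  1.31181791e-04,
        3.87363543e-03, -4.40788142e-05]), 'eef_pos': array([ 240.20218609, -576.54513994,  230.63148043]), 'tcp_rot': array([-3.14035969e+00,  1.33685757e-05,  3.94769120e-01]), 'contact_force': array([ 0.08775047,  0.01496702, -0.86348165]), 'wrist_torque': array([-0.00927148,  0.0371244 , -0.00124327]), 'grasp_force': 0.0, 'opening': 0.9990786243050127}
```

View pics/top0.png

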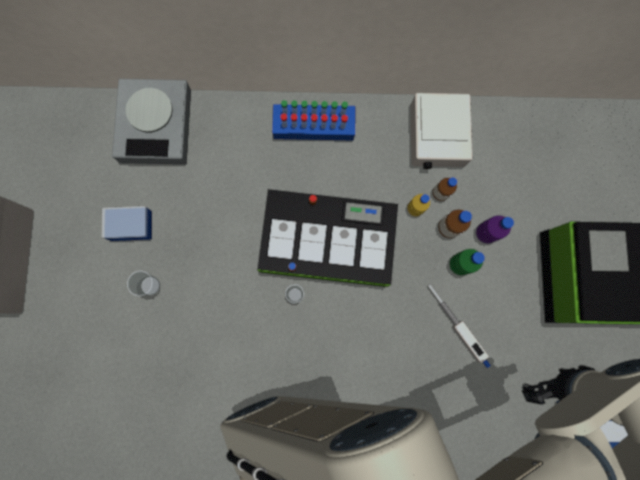

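View pics/side0.png

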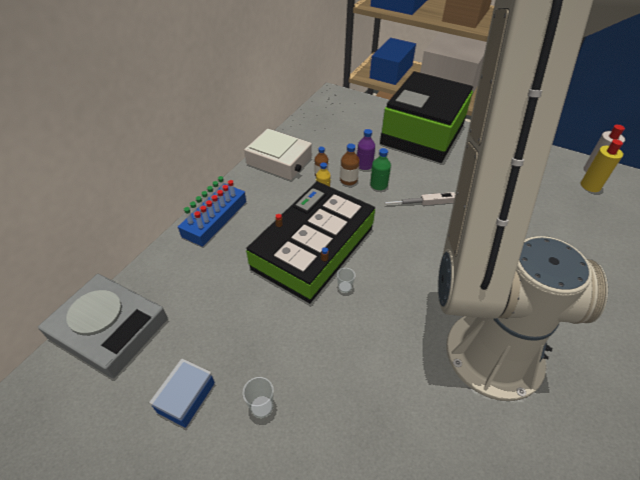

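The top view shows the analyser with its deck corners near (268,190), (398,205), (389,283) and (260,272). The flaps are at about (282,240), (313,243), (343,246) and (373,250), with flap 1 on the left. The red vial is at (313,199), the blue vial at (292,266) between flaps 1 and 2, and the small beaker at (294,295). The side view agrees.

```bash
cat >h.py <<'E'
import numpy as np,cv2
def ray(c,uv,z):
    K=c['camera_matrix'];T=c['world_from_camera']
    d=T[:3,:3]@np.linalg.inv(K)@np.array([uv[0],uv[1],1.]);o=T[:3,3]
    return o+d*(z-o[2])/d[2]
E
python3 - <<'E'
from h import *
for n,box in(("top",(262,212,392,276)),("side",(265,190,370,275))):
    z=np.load(n+"0.npz");hsv=cv2.cvtColor(z['p'],cv2.COLOR_RGB2HSV)
    m=((hsv[...,1]<50)&(hsv[...,2]>125)).astype(np.uint8);mm=0*m;x0,y0,x1,y1=box;mm[y0:y1,x0:x1]=m[y0:y1,x0:x1]
    cs=[c for c in cv2.findContours(mm,cv2.RETR_EXTERNAL,cv2.CHAIN_APPROX_NONE)[0] if cv2.contourArea(c)>150]
    for c in sorted(cs,key=lambda c:c[:,0,0].min()):
        P=np.array([ray(z,q,100)[:2] for q in c[:,0]]).astype(np.float32)
        print(n,cv2.contourArea(c),cv2.minAreaRect(P))
    for nm,lo,hi,zz,bx in(("red",(0,150,80),(8,255,255),137,(262,185,400,280) if n=="top" else (265,205,300,240)),("blue",(105,120,80),(125,255,255),137,(275,255,305,276) if n=="top" else (312,240,335,270))):
        m=cv2.inRange(hsv,lo,hi);mm=0*m;x0,y0,x1,y1=bx;mm[y0:y1,x0:x1]=m[y0:y1,x0:x1]
        v,u=np.nonzero(mm); 
        if len(u):print(n,nm,len(u),u.mean(),v.mean(),ray(z,(u.mean(),v.mean()),zz))
    g=cv2.inRange(hsv,(35,150,60),(50,255,255));
z=np.load("top0.npz")
for q in((268,190),(398,205),(389,283),(260,272)):print(q,ray(z,q,100))
print('beaker',ray(z,(294,294),60), ray(z,(295,297),0))
d=z['d'];print('depth deck',[ (ray(z,q,0),d[q[1],q[0]]) for q in((328,245),(297,240))])
E
```

```text
top 851.0 ((578.6473999023438, 30.17736053466797), (64.845703125, 100.78020477294922), 84.67744445800781)
top 845.0 ((570.7367553710938, -51.094139099121094), (64.48377990722656, 100.81076049804688), 84.46519470214844)
top 853.0 ((562.9472045898438, -132.6610107421875), (64.65910339355469, 100.92982482910156), 84.50981903076172)
top 186.0 ((644.1769409179688, -185.7227020263672), (21.99493408203125, 89.09161376953125), 1.1320323944091797)
top 849.0 ((555.09716796875, -214.269287109375), (64.4596176147461, 100.94540405273438), 84.44326782226562)
top red 52 312.5 198.5 [680.10870892 -49.94254014 137.        ]
top blue 37 291.6756756756757 265.2162162162162 [503.30159992   0.51934341 137.        ]
side 729.5 ((706.711181640625, -116.75435638427734), (128.36463928222656, 169.7150421142578), 29.136987686157227)
side 610.0 ((579.8560180664062, 31.0791015625), (65.38687133789062, 101.16990661621094), 84.32467651367188)
side 531.0 ((571.7153930664062, -50.42873764038086), (64.30359649658203, 100.50004577636719), 84.2170639038086)
side 214.0 ((659.7791137695312, -193.61570739746094), (90.8992
[... 441 characters left out ...]
.00043487548828, 57.0566291809082), 29.13688850402832)
side red 33 278.3030303030303 216.42424242424244 [680.26714574 -46.79625954 137.        ]
side blue 29 324.44827586206895 250.20689655172413 [501.46962677   3.41797917 137.        ]
(268, 190) [711.0644031   70.36742722 100.        ]
(398, 205) [ 676.42490426 -281.52362634  100.        ]
(389, 283) [ 465.27404689 -255.36775936  100.        ]
(260, 272) [488.09446231  84.53891102 100.        ]
beaker [434.19293945  -5.27355328  60.        ] [429.11127196  -6.88084142   0.        ]
depth deck [(array([579.57335925, -98.40939314,   0.        ]), np.float32(1256.0751)), (array([592.4483234,  -9.0326097,   0.       ]), np.float32(1262.9823))]
```

Careful with the scale: turns go in shares of pi/2 rad. That gives: 0.492 rad / 1.5708 = 0.3132.

move_arm --pt "0 0 0.1019 0.057 -0.025 0.006 0" --pt "0 0 0.2037 0.114 -0.05 0.012 0" --pt "0 0 0.3132 0.171 -0.074 0.018 0" --pt "0 0 0.3132 0.228 -0.099 0.024 0" --pt "0 0 0.3132 0.285 -0.124 0.03 0" --pt "0 0 0.3132 0.342 -0.149 0.036 0" --pt "0 0 0.3132 0.4 -0.174 0.042 0" --pt "0 0 0.3132 0.459 -0.199 0.05 0"

```text
clock: 1.1
eef_pos: [586.2, -217.6, 181.5]
tcp_rot: [3.141, -0.0, -0.097]
contact_force: [0.6, -1.1, -0.1]
opening: 0.001
grasp_force: 0.0
```

move_arm --pt "0 0 0 0.001 0 0.04 0" --pt "0 0 0 0.001 0 0.065 0" --pt "0 0 0 0.001 0 0.075 0" --pt "0 0 0 0.001 0 0.078 0" --pt "0 0 0 0.001 0 0.08 0" --pt "0 0 0 0.001 0 0.08 0"

```text
clock: 1.85
eef_pos: [586.4, -219.7, 102.6]
tcp_rot: [3.141, -0.001, -0.098]
contact_force: [0.9, -0.2, -0.3]
opening: -0.0
grasp_force: 0.0
```

move_arm --pt "0 0 0 0 0 0.001 0" --pt "0 0 0 0 0 0.002 0" --pt "0 0 0 0 0 0.002 0"

```text
clock: 2.22
eef_pos: [586.2, -219.5, 99.9]
tcp_rot: [3.141, -0.0, -0.097]
contact_force: [0.0, -0.8, 1.5]
opening: -0.003
grasp_force: 0.4
```

move_arm --pt "0 0 0 0 0 0.001 0" --pt "0 0 0 0 0 0.0015 0" --pt "0 0 0 0 0 0.002 0"

```text
clock: 2.6
eef_pos: [586.3, -219.5, 99.3]
tcp_rot: [3.141, -0.001, -0.097]
contact_force: [-6.0, 0.9, 20.1]
opening: -0.006
grasp_force: 9.4
```

move_arm --pt "0 0 0 0 0 0.0007 0" --pt "0 0 0 0 0 0.0015 0"

```text
clock: 2.85
eef_pos: [586.4, -219.5, 99.2]
tcp_rot: [3.141, -0.001, -0.097]
contact_force: [-10.6, 2.9, 33.4]
opening: 0.003
grasp_force: 16.8
```

move_arm --pt "0 0 0 0 0 -0.02 0" --pt "0 0 0 0 -0.042 -0.02 0" --pt "0 0 0 0 -0.084 -0.02 0" --pt "0 0 0 0 -0.084 -0.01 0" --pt "0 0 0 0 -0.084 -0.004 0" --pt "0 0 0 0 -0.084 -0.003 0" --pt "0 0 0 0 -0.084 -0.002 0" --pt "0 0 0 0 -0.084 -0.0015 0"

```text
clock: 3.85
eef_pos: [594.1, -136.1, 99.3]
tcp_rot: [-3.14, 0.0, -0.099]
contact_force: [-7.3, 8.1, 23.6]
opening: -0.001
grasp_force: 11.7
```

move_arm --pt "0 0 0 0 0 0.0005 0" --pt "0 0 0 0 0 0.001 0" --pt "0 0 0 0 0 0.0015 0"

```text
clock: 4.22
eef_pos: [594.2, -136.0, 99.2]
tcp_rot: [-3.14, -0.0, -0.099]
contact_force: [-11.2, 8.7, 36.4]
opening: -0.001
grasp_force: 18.4
```

Flap 3 is solid too, so flap 2 is next.

move_arm --pt "0 0 0 0 0 -0.02 0" --pt "0 0 0 0 -0.042 -0.02 0" --pt "0 0 0 0 -0.082 -0.02 0" --pt "0 0 0 0 -0.082 -0.01 0" --pt "0 0 0 0 -0.082 -0.004 0" --pt "0 0 0 0 -0.082 -0.003 0" --pt "0 0 0 0 -0.082 -0.002 0" --pt "0 0 0 0 -0.082 -0.0015 0"

```text
clock: 5.22
eef_pos: [602.2, -54.9, 97.8]
tcp_rot: [3.141, -0.0, -0.098]
contact_force: [-0.2, -2.0, 1.4]
opening: 0.0
grasp_force: 0.7
```

move_arm --pt "0 0 0 0 0 0.0005 0" --pt "0 0 0 0 0 0.001 0" --pt "0 0 0 0 0 0.0015 0"

```text
clock: 5.6
eef_pos: [602.3, -54.2, 96.3]
tcp_rot: [3.141, -0.0, -0.097]
contact_force: [0.4, -0.6, 2.0]
opening: -0.005
grasp_force: 0.7
```

move_arm --pt "0 0 0 0 0 0.001 0" --pt "0 0 0 0 0 0.002 0" --pt "0 0 0 0 0 0.003 0"

```text
clock: 5.98
eef_pos: [602.0, -54.1, 93.1]
tcp_rot: [-3.142, 0.0, -0.097]
contact_force: [-0.6, -0.6, 1.6]
opening: 0.0
grasp_force: 0.7
```

Flap 2 rocks, so I'll press it deeper.

move_arm --pt "0 0 0 0 0 0.004 0" --pt "0 0 0 0 0 0.008 0" --pt "0 0 0 0 0 0.012 0" --pt "0 0 0 0 0 0.016 0" --pt "0 0 0 0 0 0.02 0" --pt "0 0 0 0 0 0.024 0" --pt "0 0 0 0 0 0.024 0"

```text
clock: 6.85
eef_pos: [601.8, -54.1, 68.7]
tcp_rot: [3.142, 0.001, -0.097]
contact_force: [-0.4, -0.1, 0.3]
opening: 0.0
grasp_force: 0.0
```

move_arm --pt "0 0 0 0 0 -0.04 0" --pt "0 0 0 0 0 -0.1 0" --pt "0 0 0 -0.02 0 -0.13 0" --pt "0 0 0 -0.065 0 -0.13 0" --pt "0 0 0 -0.104 0 -0.13 0" --pt "0 0 0 -0.104 0 -0.13 0"

```text
clock: 7.6
eef_pos: [495.9, -43.8, 199.2]
tcp_rot: [3.142, 0.002, -0.097]
contact_force: [1.4, -0.2, -0.2]
opening: -0.0
grasp_force: 0.0
```

```bash
python3 - <<'E'
from rig import *
import cv2
p,d=grab_frame("side"); cv2.imwrite("pics/s1.png",cv2.resize(p[150:330,220:420,::-1],None,fx=3,fy=3))
s=sensors.sense();print(s['eef_pos'],s['contact_force'])
E
```

```text
[497.97551969 -44.02204591 199.57115012] [ 0.29254816 -0.19089753  0.43883847]
```

View pics/s1.png

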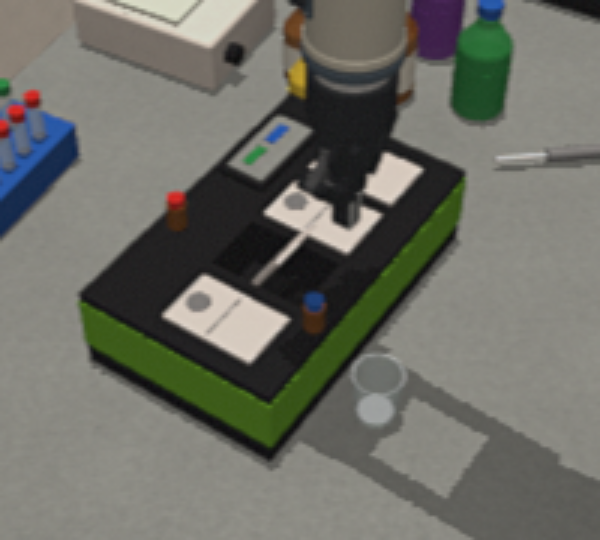

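Flap 2, near (290,245) in the crop, stands steeply tipped with its front edge up, and both vials are undisturbed. Next I go down in front of it and push.

move_arm --pt "0 0 0 0 0 0.04 0" --pt "0 0 0 0 0 0.077 0" --pt "0 0 0 0.01 0 0.077 0" --pt "0 0 0 0.02 0 0.077 0" --pt "0 0 0 0.028 0 0.077 0" --pt "0 0 0 0.034 0 0.077 0" --pt "0 0 0 0.038 0 0.077 0" --pt "0 0 0 0.042 0 0.077 0"

```text
clock: 8.65
eef_pos: [540.4, -48.1, 122.4]
tcp_rot: [-3.142, 0.0, -0.097]
contact_force: [-1.7, 0.5, 0.3]
opening: 0.002
grasp_force: 0.5
```

move_arm --pt "0 0 0 0.002 0 0 0" --pt "0 0 0 0.004 0 0 0" --pt "0 0 0 0.006 0 0 0" --pt "0 0 0 0.006 0 0 0"

```text
clock: 9.15
eef_pos: [546.6, -48.8, 122.2]
tcp_rot: [-3.142, -0.0, -0.097]
contact_force: [0.2, 0.3, -1.3]
opening: 0.003
grasp_force: 0.0
```

move_arm --pt "0 0 0 0.001 0 0 0" --pt "0 0 0 0.002 0 0 0" --pt "0 0 0 0.003 0 0 0" --pt "0 0 0 0.004 0 0 0" --pt "0 0 0 0.004 0 0 0"

```text
clock: 9.78
eef_pos: [550.5, -49.1, 122.2]
tcp_rot: [-3.142, -0.0, -0.097]
contact_force: [-0.7, 0.2, -0.5]
opening: 0.001
grasp_force: 0.1
```

move_arm --pt "0 0 0 0.001 0 0 0" --pt "0 0 0 0.002 0 0 0" --pt "0 0 0 0.003 0 0 0" --pt "0 0 0 0.003 0 0 0"

```text
clock: 10.28
eef_pos: [551.4, -49.2, 122.0]
tcp_rot: [3.142, 0.004, -0.097]
contact_force: [-9.7, 2.1, 6.6]
opening: 0.001
grasp_force: 4.5
```

At the stop. I'll retract forward, rise, and check.

move_arm --pt "0 0 0 -0.015 0 0 0" --pt "0 0 0 -0.035 0 0 0" --pt "0 0 0 -0.045 0 -0.05 0" --pt "0 0 0 -0.06 0 -0.1 0" --pt "0 0 0 -0.1 0.02 -0.13 0" --pt "0 0 0 -0.13 0.07 -0.13 0" --pt "0 0 0 -0.13 0.12 -0.13 0" --pt "0 0 0 -0.13 0.12 -0.13 0"

```text
clock: 11.28
eef_pos: [411.6, -158.6, 252.6]
tcp_rot: [3.14, -0.002, -0.101]
contact_force: [0.5, -0.1, 0.1]
opening: 0.003
grasp_force: 0.0
```

```bash
python3 - <<'E'
from rig import *
import cv2
p,d=grab_frame("side"); cv2.imwrite("pics/s2.png",cv2.resize(p[150:330,220:420,::-1],None,fx=3,fy=3))
p,d=grab_frame("top"); cv2.imwrite("pics/t2.png",cv2.resize(p[170:320,220:420,::-1],None,fx=3,fy=3))
s=sensors.sense();print(s['eef_pos'],s['contact_force'],s['qvel'])
E
```

```text
[ 411.97728788 -156.27613289  252.16369521] [ 0.39858683 -0.98828714  0.04181444] [0.03201326 0.00503574 0.00162477 0.00406962 0.00516767 0.00257221]
```

View pics/s2.png

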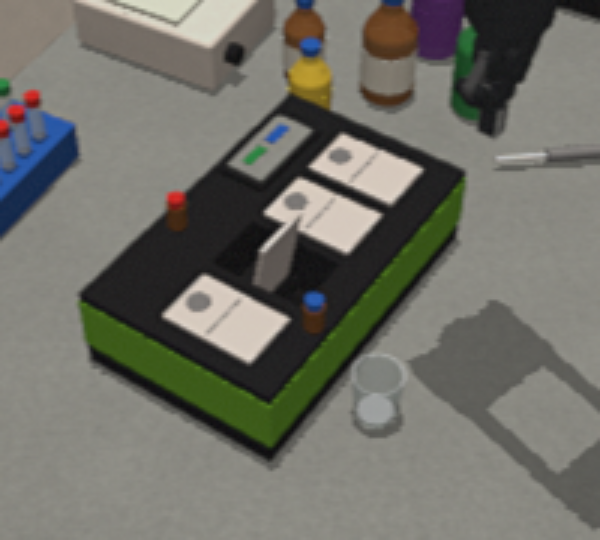

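View pics/t2.png

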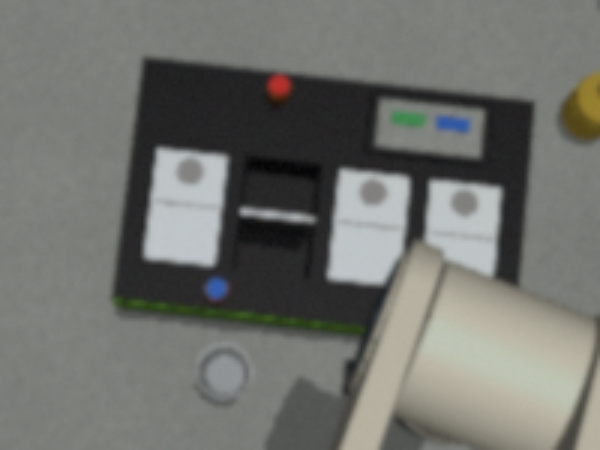

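Flap 2 stands nearly upright on its stop, at (275,260) in the side crop and (278,215) in the top crop. The other three flaps are closed, the vials and beaker are in place, and the arm is clear.

```bash
python3 -c "
from rig import order;print(order.sign_off())"
```

```text
the job is handed in; nothing more can be done
None
```

Flap 2 was the one that rocked, and it now stands open on its stop by itself; flaps 3 and 4 pressed solid, flap 1 was left unpressed, nothing else appeared moved in the last pictures, and the job is handed in (the sign-off returned no verdict).

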